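# Lay the camera shell on its back against the foot stop

## Robot

A 6-joint arm with a two-finger parallel gripper is mounted at the origin on the work surface. World frame = base frame: x ahead of the robot, y to its left, z up, the work surface at z = 0. Lengths are in m, angles in rad, forces in N, time in s.
With the tool pointing down it reaches from about 0.35 to 0.85 m from the base axis. Payload 8.1 kg.
Tool frame: the origin (TCP) lies on the mounting face of the last link; the fingertips stand 186 mm ahead of it and the grasp point (between the pads) lies 167 mm ahead of it; z points along the fingers, y is the line along which they close (so a half turn about z gives the same grasp; the last joint's range is limited). The gripper opens to 93 mm and grips with 3 to 60 N. Pads are 15 mm wide; open, the fingers measure 128 mm over their backs; the gripper's body (75 mm by 188 mm) begins 65 mm behind the grasp point.
Start: joints at [1.07, 0.13, 1.488, -0, 1.523, -0.085], TCP at [0.242, 0.549, 0.405] pointing down, gripper open.
Joint ranges: [-2.96, 2.96], [-0.89, 2.26], [0.02, 2.5], [-1.34, 4.48], [0, 2.73], [-2.66, 2.66]. Speed limits (rad/s): [2.39, 2.39, 2.79, 3.14, 3.14, 3.14].

## Interface

Orientations are given as a rotation vector (axis times angle).
In Python, from plant import * gives the robot as it stands. The module is installed in compiled form; this text tells all that it offers.
- The arm moves only by the tool arm_command, never from a script. Its argument "increments" is a list of rows, each a list of 6 numbers: the shift along the tool's x, y, z in units of 0.2 m (1.0 is 0.2 m), then the turn, a rotation vector about the tool's x, y, z in units of pi rad (1.0 is pi rad). A call has exactly 5 rows; each row is the pose to reach, as a shift and turn from the pose commanded when the call began, along the tool's axes at that moment, turning the shorter way round; what a row does not reach only later rows make up. A row lasts 1/8 s, in which the tool goes at most 62.5 mm and 10.7 degrees, less where a joint would pass 70% of its speed; a pose out of reach is approached as far as the arm can. A call with a number of a shift or a turn outside -1 to 1 is refused whole. A call with a gripper value outside its range is refused whole. "fingers" is the closure, from -1 (fully open) to 1 (shut), set as the call begins (left out, the last holds). The fingers move at their own pace and stop on an object; "force" is the grip in N (left out, the last holds). Time passes only in rows, so rows that repeat a pose let the fingers close, or fill a call up. It gives the time, the measured TCP pose, the force, the opening and the grip force at its end, in the units of the state.
- read_state(): the state, without advancing time (a new reading comes with each control period).
- read_camera(name): name is "scene" or "top" or "wrist"; returns a dict with "image" (480x640x3 uint8, red, green, blue), "fx", "fy", "cx", "cy" (pixels), "T" (4x4, takes a point from camera to world coordinates). Camera axes: x right, y down, z forward; pixel columns grow to the right and rows downward; lengths in m; the calibration is good to about 2 mm. A picture is of the moment at which its call begins. There is no depth.
- close_job(): hands the job in; it is judged then, once.
The state is a dict: "t": time; "q": joint angles; "dq": joint speeds; "joint_torque": joint torques, N m; "tool_pos": TCP position; "orientation": TCP orientation; "force": force on the tool from outside, world axes, zero at the start; "wrist_torque": the same for the moment, N m; "opening": finger opening in m; "gripper_force": force on a finger pad.
Only numpy, scipy, OpenCV 4.12 (cv2) and the standard library are available. Lean on these libraries where they do the work, as an engineer would, in place of code of your own. Each camera call takes 0.05 s, during which the arm holds its last target. There are 200 camera calls.

## Task

An open-topped white camera shell stands upright in the loading nest with its lens face towards the aluminium stop. Using only pushes of the fingers, tip it over backwards, away from the stop, ease it down gently until it lies flat on its back on the black foam, lens face up, and then push it home so that its foot sits square and flush against the stop. Do not lift or carry the shell, let it drop or drag it away from the stop, and leave the other things on the bench where they are.

Things in the scene. Friction and masses are not known exactly. Their poses are not given: they have to be found in the camera images.
- shell: loose white hollow camera shell, 50 deep (x) x 72 wide (y) x 150 mm tall (z), 150 to 250 g, walls and floor 4 mm, open at the top: clear mouth 42 mm along x, 64 along y (48 between the corner bosses). Origin: centre of the outside of the closed foot. +z runs from foot to mouth (up at the start), +x out of the lens face (black window, round lens; faces the stop at the start), -x is its plain back
- shell_mouth (a point): centre of the shell's open mouth, in the plane of the rim, 150 mm from the foot; axes as the shell's
- shell_heel (a point): middle of the bottom edge of the shell's back, the edge that it tips over (x = -25 mm, z = 0 in the shell's frame), 52 to 64 mm from the stop's face at the start; axes as the shell's. Leaning back past about 20 degrees, the shell falls unless it is held up
- nest: fixed loading nest: orange base 290 x 130 mm, white plate, black foam strip with its top 30 mm above the bench (x -145 to +75 mm, 84 mm wide). Origin: on the bench under the middle of the shell's final place. +x points to the stop, z up. The shell starts upright, lens face about 2 to 12 mm from the stop. The foam grips: the shell pivots on its heel and hardly slides; lying, it slides at 1 to 4 N
- stop_face (a point): bottom middle of the stop's working face, where it meets the foam, 75 mm along the nest's +x; the stop is a fixed aluminium block 70 mm wide, 40 mm high above the foam, its face looks to the nest's -x; with the job done the shell's heel lies here and its mouth points to the nest's -x; axes as the nest's
- unit: finished white camera with black front, 46 by 58 by 100 mm, standing, loose; origin under its centre; leave alone
- bottle: red bottle with white cap, 44 mm across, 105 mm tall, standing, loose; origin under its centre; leave alone
- driver: screwdriver with red handle lying on the bench, loose; leave alone
Things that resemble listed ones, but are neither listed nor needed, are in the scene too. Leave any blue, purple or yellow look-alike of the shell alone.

How it is judged:
On the way:
1. the shell leans back at least 35 degrees, its heel still down (angle between shell's own z axis and vertical above 0.61 rad and z of shell_heel in the frame of nest below 0.042 m), for 0.1 s.
At the end, for the whole second after the job is handed in: the shell lies at rest flat on its back on the foam (within 4 degrees), lens face up, its foot within 5 mm of the stop's face and square to it within 5 degrees, no more than 20 mm to either side of the nest's middle line (angle between shell's own z axis and vertical between 1.5 and 1.64 rad and angle between shell's own x axis and vertical below 0.08 rad and x of shell_heel in the frame of nest above 0.07 m and y of shell_heel in the frame of nest between -0.02 and 0.02 m and z of shell_heel in the frame of nest below 0.034 m and angle between the z axis of shell and the x axis of nest, either way round below 0.09 rad and linear speed of shell below 0.02 m/s); the robot touches nothing.
It fails at once if the shell dropped or was flung: it turned faster than 3 rad/s (angular speed of shell above 3 rad/s).
It fails at once if the shell was lifted: its heel rose more than 12 mm off the foam (z of shell_heel in the frame of nest above 0.042 m).
It fails at once if the shell was dragged away: its heel came about 100 mm from the stop's face (x of shell_heel in the frame of nest below -0.027 m).
It fails at once if the finished camera, the bottle or the screwdriver was moved or tipped (distance of any of unit, bottle from where it was at the start of the episode above 0.012 m or angle between any of unit, bottle's own z axis and vertical above 0.3 rad or distance of driver from where it was at the start of the episode above 0.015 m).
It also fails if it takes over 72 s, if anything falls off the work surface, if the arm or the gripper's body presses on something with over 40 N, if the wrist force passes 120 N, or if a joint passes its speed limit or range.

## Working session

There is one attempt and no reset: what is moved stays moved. The work goes in short steps, Python scripts to look and compute and a tool call to move; the robot and the scene stay as the last step left them, time stands still between calls to the robot, and variables do not carry over. Pictures are saved under pics/ and viewed, at most 11 in all, crops included, and the job is handed in when it is done.

Besides the shell and the picture viewer there is one more tool, called after "Emit:" by a JSON object that holds its "api" and its "payload", one argument or row to a line. arm_command: Moves the arm, as the interface text tells. Shifts and turns lie within -1 to 1; 1 stands for 0.2 m of shift or pi rad of turn. Its arguments: {"type":"object","properties":{"increments":{"type":"array","items":{"type":"array","items":{"type":"number","minimum":-1,"maximum":1}}},"fingers":{"type":"number"},"force":{"type":"number"}},"required":["increments"]}

```bash
mkdir -p pics; python3 - <<'E'
from plant import *
import cv2,numpy as np
s=read_state();print(s)
for n in("scene","top"):
    c=read_camera(n);print(n,c["fx"],c["cx"],c["cy"],np.round(c["T"],4).tolist())
    cv2.imwrite(f"pics/{n}0.png",c["image"][:,:,::-1])
    np.savez(f"{n}0.npz",K=[c["fx"],c["fy"],c["cx"],c["cy"]],T=c["T"])
E
```

```text
{'t': 0.0, 'q': array([ 1.06961651e+00,  1.31142190e-01,  1.48924574e+00, -5.14338875e-05,
        1.52303778e+00, -8.54035930e-02]), 'dq': array([-2.47374415e-04,  2.09959477e-04, -1.84612671e-04, -2.03773136e-03,
       -2.68164381e-04,  1.77271195e-05]), 'joint_torque': array([-1.33625304e-03, -5.59807956e+01, -4.91774976e+01,  7.68404268e-02,
        3.45488254e-02, -1.13068886e-04]), 'tool_pos': array([0.24221962, 0.54868336, 0.40371691]), 'orientation': array([-6.48302368e-01, -3.07348015e+00,  2.77930255e-03]), 'force': array([ 0.44333767, -0.1337135 ,  0.21085733]), 'wrist_torque': array([ 0.02904013, -0.0531357 ,  0.03052888]), 'gripper_force': 0.0, 'opening': 0.09308038957542827}
scene 440.08782163536966 319.05344259286807 237.9068930253869 [[-0.7769, 0.5124, -0.3658, 0.9334], [0.6294, 0.6191, -0.4696, 0.5377], [-0.0142, -0.5951, -0.8036, 0.9438], [0.0, 0.0, 0.0, 1.0]]
top 598.3069758756662 319.33368102680646 234.76795213000742 [[0.0174, -0.9952, 0.0961, 0.4389], [-0.9998, -0.0169, 0.0058, 0.0621], [-0.0042, -0.0962, -0.9954, 1.3409], [0.0, 0.0, 0.0, 1.0]]
```

View pics/scene0.png

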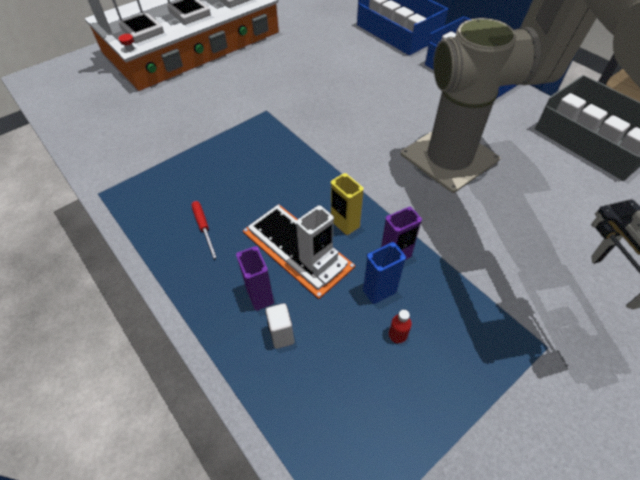

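View pics/top0.png

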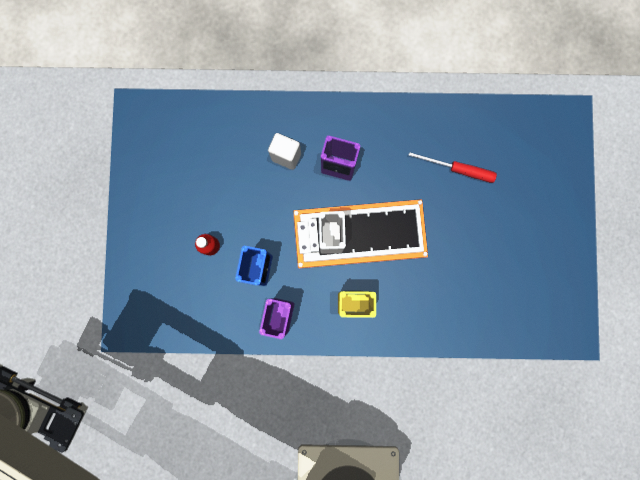

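The top view shows the nest at about (295..427, 201..267) with the stop at its left end (world +y) and the shell at about (332,230). I'll zoom in to measure it.

```bash
cat > h.py <<'E'
import numpy as np,cv2
def ray(K,T,u,v,z):
    d=T[:3,:3]@np.array([(u-K[2])/K[0],(v-K[3])/K[1],1]); p=T[:3,3]
    return p+d*(z-p[2])/d[2]
def proj(K,T,P):
    c=(np.atleast_2d(P)-T[:3,3])@T[:3,:3]
    return np.c_[c[:,0]/c[:,2]*K[0]+K[2],c[:,1]/c[:,2]*K[1]+K[3]]
E
python3 - <<'E'
import cv2
from h import *
a=cv2.imread("pics/top0.png")[190:280,285:435];cv2.imwrite("pics/topc.png",cv2.resize(a,None,fx=5,fy=5,interpolation=cv2.INTER_CUBIC))
d=np.load("top0.npz")
for u,v in[(295,212),(422,201),(427,255),(299,267)]: print([np.round(ray(d["K"],d["T"],u,v,z),3) for z in(0,.02)])
E
```

```text
[array([0.619, 0.126, 0.   ]), array([0.616, 0.125, 0.02 ])]
[array([ 0.649, -0.161,  0.   ]), array([ 0.646, -0.158,  0.02 ])]
[array([ 0.527, -0.172,  0.   ]), array([ 0.526, -0.169,  0.02 ])]
[array([0.495, 0.114, 0.   ]), array([0.494, 0.113, 0.02 ])]
```

View pics/topc.png

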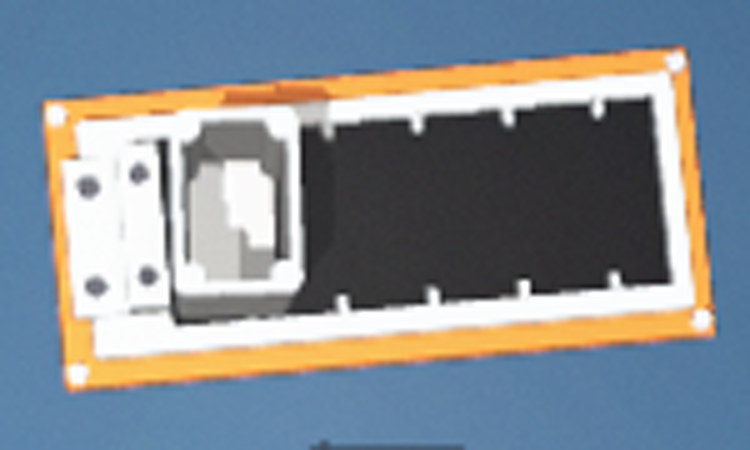

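The crop shows the base corners at (45,100), (685,47), (715,335), (67,390). The foam's far end runs (653,97) to (672,283), and the shell rim corners are about (167,118), (297,104), (303,283), (180,297). I'll compute poses from these.

```bash
python3 - <<'E'
from h import *
d=np.load("top0.npz");K,T=d["K"],d["T"]
f=lambda L,z:np.array([ray(K,T,285+a/5,190+b/5,z) for a,b in L])
b=f([(45,100),(685,47),(715,335),(67,390)],.015);e=f([(653,97),(672,283)],.03);s=f([(167,118),(297,104),(303,283),(180,297)],.18);st=f([(155,140),(168,303)],.07)
for n,x in(("base",b),("foamend",e),("shell",s),("stop top",st)):print(n,np.round(x,4).tolist(),np.round(x.mean(0),4), np.round(np.linalg.norm(np.roll(x,-1,0)-x,axis=1),4))
ex=(b[0]+b[3]-b[1]-b[2]);ex/=np.linalg.norm(ex);print("nest yaw",np.arctan2(ex[1],ex[0]))
sx=(s[0]+s[3]-s[1]-s[2]);print("shell yaw x",np.arctan2(sx[1],sx[0]))
sy=(s[3]-s[0]+s[2]-s[1]);print("shell yaw y-90",np.arctan2(sy[1],sy[0])+np.pi*1.5-2*np.pi)
o=e.mean(0)+.145*ex;print("nest origin via foam",o,"stop",o+.075*ex)
ey=np.array([-ex[1],ex[0],0])
R=np.c_[ex,ey]
for n,x in(("shellmouth",s),("stop",st),("base",b)):print(n,(x-o)@R)
E
```

```text
base [[0.6216, 0.1274, 0.015], [0.6504, -0.1585, 0.015], [0.5216, -0.1719, 0.015], [0.4922, 0.1149, 0.015]] [ 0.5715 -0.0221  0.015 ] [0.2874 0.1295 0.2883 0.13  ]
foamend [[0.6254, -0.1419, 0.03], [0.5432, -0.1504, 0.03]] [ 0.5843 -0.1462  0.03  ] [0.0827 0.0827]
shell [[0.5926, 0.0714, 0.18], [0.599, 0.0206, 0.18], [0.5288, 0.0173, 0.18], [0.5225, 0.0651, 0.18]] [0.5607 0.0436 0.18  ] [0.0512 0.0703 0.0482 0.0704]
stop top [[0.5976, 0.0772, 0.07], [0.5278, 0.0704, 0.07]] [0.5627 0.0738 0.07  ] [0.0701 0.0701]
nest yaw 1.6718200641860375
shell yaw x 1.6985593799524106
shell yaw y-90 -4.644341386375354
nest origin via foam [ 0.5696708  -0.00191974  0.03      ] stop [0.5621069  0.07269786 0.03      ]
shellmouth [[ 0.07060821 -0.03020578]
 [ 0.01945366 -0.03143261]
 [ 0.02327657  0.03873482]
 [ 0.07142135  0.04016382]]
stop [[ 0.07592807 -0.03575321]
 [ 0.07621442  0.03437957]]
base [[ 0.12340982 -0.06474066]
 [-0.16395337 -0.06449938]
 [-0.1643008   0.06501267]
 [ 0.12399385  0.06525395]]
```

```bash
cat >> h.py <<'E'
from scipy.spatial.transform import Rotation as Ro
O=np.array([.5697,-.0019,0]);YAW=1.672
ex=np.array([np.cos(YAW),np.sin(YAW),0]);ey=np.array([-ex[1],ex[0],0]);ez=np.array([0,0,1.])
def tool(phi):  # tool x = nest x, y = -nest y, z down; phi tips the body away from the stop
    z=np.sin(phi)*ex-np.cos(phi)*ez; y=-ey
    return Ro.from_matrix(np.c_[np.cross(y,z),y,z])
def tip(s):
    R=Ro.from_rotvec(s["orientation"]); z=R.apply([0,0,1])
    p=s["tool_pos"]+.186*z-O
    return np.round([p@ex,p@ey,p[2],np.degrees(np.arctan2(z@ex,-z[2]))],4)
def rows(s,W): # W: waypoints of the tip (nest x,y,z, phi deg) -> rows
    R0=Ro.from_rotvec(s["orientation"])
    for x,y,z,ph in W:
        R=tool(np.radians(ph)); p=O+x*ex+y*ey+z*ez-.186*R.apply([0,0,1])
        d=R0.inv().apply(p-s["tool_pos"])/.2; r=(R0.inv()*R).as_rotvec()/np.pi
        print(np.round(np.r_[d,r],3).tolist())
E
python3 - <<'E'
from h import *
from plant import read_state
d=np.load("top0.npz");K,T=d["K"],d["T"]
for n,L,z in(("yellow",[(340,292),(377,292),(377,317)],.15),("purple",[(322,138),(361,140),(358,165)],.15),("driver",[(410,154),(452,166),(495,182)],.015)):print(n,[np.round(ray(K,T,*a,z),3).tolist() for a in L])
s=read_state();print(tip(s));rows(s,[(.046,.004,.235,0)])
E
```

```text
yellow [[0.441, 0.026, 0.15], [0.442, -0.047, 0.15], [0.393, -0.048, 0.15]]
purple [[0.752, 0.067, 0.15], [0.749, -0.012, 0.15], [0.697, -0.007, 0.15]]
driver [[0.753, -0.131, 0.015], [0.727, -0.226, 0.015], [0.693, -0.322, 0.015]]
[ 0.5806  0.2703  0.2178 -0.0765]
[-2.479, -1.667, -0.084, -0.0, 0.0, 0.335]
```

Emit:
{"api": "arm_command", "payload": {
  "increments": [
    [-0.25, -0.17, -0.02, 0, 0, 0.03],
    [-0.5, -0.34, -0.04, 0, 0, 0.06],
    [-0.75, -0.5, -0.05, 0, 0, 0.09],
    [-1, -0.67, -0.07, 0, 0, 0.12],
    [-1, -0.67, -0.07, 0, 0, 0.12]
  ],
  "fingers": 1,
  "force": 20
}}

```text
t: 0.72
tool_pos: [0.3731, 0.3426, 0.4188]
orientation: [1.222, 2.893, -0.001]
force: [-0.0, 0.1, 0.3]
opening: 0.0474
gripper_force: 0.0
```

```bash
python3 - <<'E'
from h import *
from plant import read_state
s=read_state();print(s["t"],tip(s),s["opening"]);rows(s,[(.046,.004,.235,0)])
E
```

```text
0.725 [ 0.3624  0.1607  0.2328 -0.0443] 0.04740409325790536
[-1.727, -0.369, -0.009, 0.0, 0.0, 0.213]
```

Emit:
{"api": "arm_command", "payload": {
  "increments": [
    [-0.25, -0.05, 0, 0, 0, 0.03],
    [-0.5, -0.1, 0, 0, 0, 0.06],
    [-0.75, -0.15, 0, 0, 0, 0.09],
    [-1, -0.2, -0.01, 0, 0, 0.12],
    [-1, -0.2, -0.01, 0, 0, 0.12]
  ]
}}

```text
t: 1.35
tool_pos: [0.4842, 0.1734, 0.4204]
orientation: [-1.739, -2.616, 0.001]
force: [-0.3, 0.6, 0.5]
opening: 0.001
gripper_force: 0.0
```

```bash
python3 - <<'E'
from h import *
from plant import read_state
s=read_state();print(s["t"],tip(s),s["opening"]);rows(s,[(.046,.004,.235,0)])
E
```

```text
1.35 [ 0.183   0.0675  0.2344 -0.0247] 0.0010213391890575335
[-0.748, 0.103, -0.003, -0.0, 0.0, 0.094]
```

Emit:
{"api": "arm_command", "payload": {
  "increments": [
    [-0.2, 0.03, 0, 0, 0, 0.025],
    [-0.4, 0.06, 0, 0, 0, 0.05],
    [-0.6, 0.08, 0, 0, 0, 0.075],
    [-0.748, 0.103, 0, 0, 0, 0.094],
    [-0.748, 0.103, 0, 0, 0, 0.094]
  ]
}}

```text
t: 1.98
tool_pos: [0.5608, 0.0455, 0.42]
orientation: [-2.1, -2.335, 0.001]
force: [0.6, 1.2, -0.0]
opening: 0.0002
gripper_force: 0.0
```

```bash
python3 - <<'E'
from h import *
from plant import *
s=read_state();print(s["t"],tip(s),s["orientation"],s["q"]);rows(s,[(.046,.004,.235,0)])
c=read_camera("scene");cv2.imwrite("pics/s1.png",cv2.resize(c["image"][130:310,220:440,::-1],None,fx=3,fy=3,interpolation=cv2.INTER_CUBIC))
# predicted shell rim corners in scene, crop px
P=[O+(.046+a)*ex+(.004+b)*ey+.18*ez for a,b in((.025,-.036),(-.025,-.036),(-.025,.036),(.025,.036))]
K=[c["fx"],c["fy"],c["cx"],c["cy"]]
P.append(O+tip(s)[0]*ex+tip(s)[1]*ey+tip(s)[2]*ez)
print((proj(K,c["T"],P)-[220,130])*3)
E
```

```text
1.975 [0.0482 0.0042 0.234  0.0257] [-2.10016175e+00 -2.33495864e+00  8.51618265e-04] [-1.02353116e-02  2.41686841e-02  1.57221175e+00  3.18488770e-04
  1.54639396e+00 -1.16025250e-01]
[-0.01, 0.0, -0.005, -0.0, -0.0, 0.001]
[[271.07001501 313.22247444]
 [224.07776896 275.37170313]
 [293.14778572 222.79641888]
 [340.23533921 258.36345828]
 [283.0053771  220.49528843]]
```

View pics/s1.png

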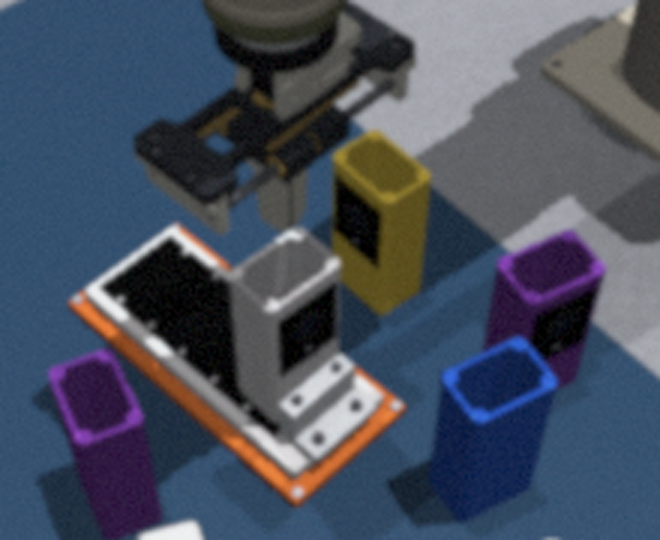

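The rim corners at (270,310), (230,270), (295,230), (340,262) match the prediction, and the finger tips at (283,220) sit over the mouth. I'll insert them.

Emit:
{"api": "arm_command", "payload": {
  "increments": [
    [-0.01, 0, 0.1, 0, 0, 0],
    [-0.01, 0, 0.2, 0, 0, 0],
    [-0.01, 0, 0.33, 0, 0, 0],
    [-0.01, 0, 0.45, 0, 0, 0],
    [-0.01, 0, 0.52, 0, 0, 0]
  ]
}}

```text
t: 2.65
tool_pos: [0.5594, 0.044, 0.3136]
orientation: [-2.098, -2.335, 0.004]
force: [-0.3, -0.0, 0.3]
opening: 0.0004
gripper_force: 0.0
```

```bash
cat > plan.py <<'E'
# planar shell: heel H, lean th. Finger front face touches inner front rim; tool lags by delta
from h import *
W=.015
def wp(th,delta,d,H=(.021,.030),gap=0.):
    t=np.radians(th);ph=np.radians(th-delta);D=np.radians(delta)
    v=np.array([np.cos(t),np.sin(t)]);u=np.array([-np.sin(t),np.cos(t)])
    rim=np.array(H)+v*.046+u*.150
    f=np.array([np.sin(ph),-np.cos(ph)]);n=np.array([np.cos(ph),np.sin(ph)]) # along finger to tip, front normal
    L=d/np.cos(D) # length past the rim
    tipc=rim+f*L-n*(W/2+gap)
    q=tipc-n*W/2-np.array(H) # back corner of the tip in shell coords
    return tipc,th-delta,q@v-.004,.150-q@u
if __name__=="__main__":
    for th,de,d in[(15,15,50),(20,20,50),(27,27,50),(35,30,45),(45,32,40),(60,36,34),(75,38,30),(90,40,26)]:
        p,ph,g,dep=wp(th,de,d);print(th,np.round(p,4),ph,"gap to back wall mm",round(g*1e3,1),"depth",round(dep*1e3))
E
python3 plan.py; python3 - <<'E'
from h import *
from plant import *
s=read_state();print(s["t"],tip(s),s["force"]);rows(s,[(x,.004,.13,0) for x in(.04,.034,.028,.022,.016)])
E
```

```text
15 [ 1.9100e-02 -5.1577e+01] 0 gap to back wall mm -13369.9 depth 49996
20 [ 5.40000e-03 -5.30222e+01] 0 gap to back wall mm -18170.6 depth 49995
27 [-1.36000e-02 -5.59318e+01] 0 gap to back wall mm -25447.6 depth 49993
35 [  4.4939 -51.5852] 5 gap to back wall mm -25951.8 depth 44992
45 [ 10.5505 -45.7913] 13 gap to back wall mm -24965.5 depth 39992
60 [ 17.0009 -38.2512] 24 gap to back wall mm -24672.6 depth 33991
75 [ 22.7935 -30.2957] 37 gap to back wall mm -23408.4 depth 29991
90 [ 25.8662 -21.7463] 50 gap to back wall mm -21786.1 depth 25990
2.65 [0.0468 0.0063 0.1276 0.0306] [-0.25795928 -0.02913319  0.30748176]
[-0.033, 0.008, -0.012, -0.001, -0.0, 0.002]
[-0.063, 0.008, -0.012, -0.001, -0.0, 0.002]
[-0.093, 0.007, -0.012, -0.001, -0.0, 0.002]
[-0.123, 0.007, -0.012, -0.001, -0.0, 0.002]
[-0.153, 0.007, -0.012, -0.001, -0.0, 0.002]
```

Emit:
{"api": "arm_command", "payload": {
  "increments": [
    [-0.033, 0.0, -0.01, 0, 0, 0],
    [-0.063, 0, -0.01, 0, 0, 0],
    [-0.08, 0, -0.01, 0, 0, 0],
    [-0.1, 0, -0.01, 0, 0, 0],
    [-0.12, 0, -0.01, 0, 0, 0]
  ]
}}

```text
t: 3.28
tool_pos: [0.5633, 0.0191, 0.3192]
orientation: [2.101, 2.335, 0.001]
force: [0.2, 0.3, 0.6]
opening: 0.0003
gripper_force: 0.1
```

```bash
sed -i 's/wp(th,de,d);/wp(th,de,d\/1e3);/' plan.py; python3 plan.py; python3 - <<'E'
from h import *
from plant import *
s=read_state();print(s["t"],tip(s),s["force"])
E
```

```text
15 [0.0191 0.135 ] 0 gap to back wall mm 14.1 depth 46
20 [0.0054 0.1335] 0 gap to back wall mm 9.7 depth 45
27 [-0.0136  0.1284] 0 gap to back wall mm 3.2 depth 43
35 [-0.0303  0.1268] 5 gap to back wall mm 3.0 depth 37
45 [-0.0492  0.1209] 13 gap to back wall mm 4.3 depth 32
60 [-0.0757  0.1034] 24 gap to back wall mm 5.2 depth 25
75 [-0.0951  0.0783] 37 gap to back wall mm 6.7 depth 21
90 [-0.1078  0.0484] 50 gap to back wall mm 8.7 depth 16
3.275 [ 0.0215  0.004   0.1332 -0.0075] [0.22256687 0.28326363 0.64832505]
```

Emit:
{"api": "arm_command", "payload": {
  "increments": [
    [-0.01, 0, 0.008, 0, 0, 0],
    [-0.02, 0, 0.016, 0, 0, 0],
    [-0.035, 0, 0.024, 0, 0, 0],
    [-0.045, 0, 0.032, 0, 0, 0],
    [-0.055, 0, 0.04, 0, 0, 0]
  ]
}}

```text
t: 3.9
tool_pos: [0.5643, 0.0084, 0.3106]
orientation: [-2.101, -2.336, 0.0]
force: [-0.0, -0.4, 0.4]
opening: 0.0007
gripper_force: 0.1
```

```bash
python3 - <<'E'
from h import *
from plant import *
s=read_state();print(s["t"],tip(s),s["force"])
c=read_camera("scene");cv2.imwrite("pics/s2.png",cv2.resize(c["image"][170:290,240:380,::-1],None,fx=5,fy=5,interpolation=cv2.INTER_CUBIC))
K=[c["fx"],c["fy"],c["cx"],c["cy"]]
for th in(0,8,15):
    t=np.radians(th);v=np.cos(t)*ex+np.sin(t)*ez;u=-np.sin(t)*ex+np.cos(t)*ez;H=O+.021*ex+.03*ez
    P=[H+a*v+.15*u+(.004+b)*ey for a in(.05,0) for b in(-.036,.036)];print(th,np.round((proj(K,c["T"],P)-[240,170])*5).tolist())
E
```

```text
3.9 [0.0108 0.0043 0.1246 0.0033] [-0.03403431 -0.359981    0.35441916]
0 [[352.0, 322.0], [467.0, 231.0], [273.0, 259.0], [389.0, 171.0]]
8 [[317.0, 287.0], [433.0, 197.0], [242.0, 235.0], [357.0, 149.0]]
15 [[287.0, 260.0], [403.0, 171.0], [216.0, 219.0], [330.0, 134.0]]
```

View pics/s2.png

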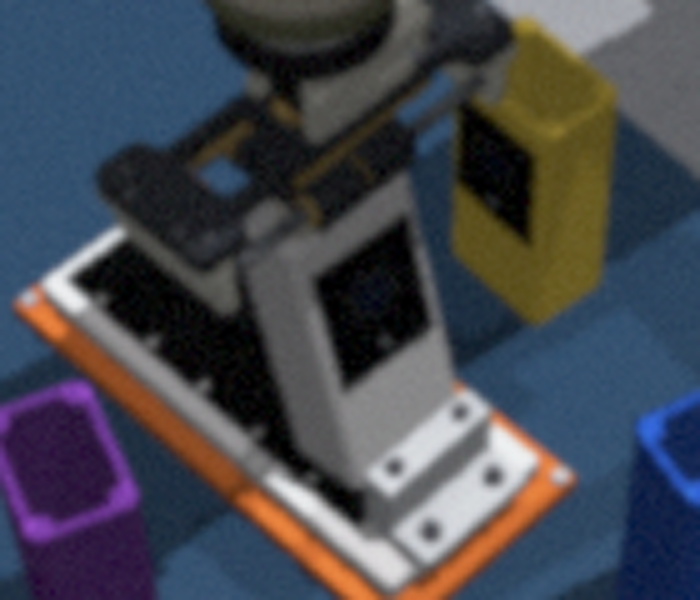

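Front top corners at about (287,262) and (407,180) put the lean at about 14°, with the heel unmoved. I'll continue to the double contact at about 25°.

Emit:
{"api": "arm_command", "payload": {
  "increments": [
    [-0.02, 0, 0, 0, 0, 0],
    [-0.035, 0, 0, 0, 0, 0],
    [-0.055, 0, 0, 0, 0, 0],
    [-0.075, 0, 0, 0, 0, 0],
    [-0.095, 0, 0, 0, 0, 0]
  ]
}}

```text
t: 4.58
tool_pos: [0.5663, -0.0106, 0.3107]
orientation: [-2.101, -2.335, -0.0]
force: [0.0, 0.3, -0.9]
opening: 0.0003
gripper_force: 1.0
```

```bash
cat > seg.py <<'E'
import sys
from plan import *
from plant import *
s=read_state();print(s["t"],tip(s),np.round(s["force"],1))
# schedule over lean: delta, depth
def sched(th): return np.interp(th,[25,35,45,60,75,90],[25,29,32,36,38,40]),np.interp(th,[25,35,45,60,75,90],[52,46,40,34,30,26])
a,b=map(float,sys.argv[1:3])
w=[]
for th in np.linspace(a,b,6)[1:]:
    de,d=sched(th);p,ph,g,dep=wp(th,de,d/1e3);w.append((p[0],.004,p[1],ph))
print(np.round(w,3).tolist());rows(s,w)
E
python3 seg.py 25 33
```

```text
4.575 [-0.0083  0.0042  0.1247  0.0111] [ 0.   0.3 -0.9]
[[-0.012, 0.004, 0.128, 0.96], [-0.015, 0.004, 0.128, 1.92], [-0.018, 0.004, 0.128, 2.88], [-0.022, 0.004, 0.127, 3.84], [-0.025, 0.004, 0.127, 4.8]]
[-0.032, 0.001, -0.016, -0.0, 0.005, 0.001]
[-0.064, 0.001, -0.015, -0.0, 0.011, 0.001]
[-0.097, 0.001, -0.014, -0.0, 0.016, 0.001]
[-0.129, 0.001, -0.011, -0.0, 0.021, 0.001]
[-0.162, 0.0, -0.008, -0.0, 0.027, 0.001]
```

Emit:
{"api": "arm_command", "payload": {
  "increments": [
    [-0.03, 0, -0.01, 0, 0.005, 0],
    [-0.06, 0, -0.012, 0, 0.01, 0],
    [-0.095, 0, -0.012, 0, 0.016, 0],
    [-0.13, 0, -0.01, 0, 0.021, 0],
    [-0.16, 0, -0.008, 0, 0.027, 0]
  ]
}}

```text
t: 5.2
tool_pos: [0.5697, -0.0428, 0.3123]
orientation: [-2.058, -2.287, -0.088]
force: [-0.3, 0.2, 0.7]
opening: 0.0006
gripper_force: 0.1
```

```bash
python3 seg.py 33 42; python3 - <<'E'
from h import *
from plant import *
c=read_camera("scene");cv2.imwrite("pics/s3.png",cv2.resize(c["image"][170:290,240:380,::-1],None,fx=5,fy=5,interpolation=cv2.INTER_CUBIC))
K=[c["fx"],c["fy"],c["cx"],c["cy"]]
for th in(25,33,42):
    t=np.radians(th);v=np.cos(t)*ex+np.sin(t)*ez;u=-np.sin(t)*ex+np.cos(t)*ez;H=O+.021*ex+.03*ez
    P=[H+a*v+h*u+(.004+b)*ey for a,h in((.05,.15),(0,0.15),(.05,0)) for b in(-.036,.036)];print(th,np.round((proj(K,c["T"],P)-[240,170])*5).tolist())
E
```

```text
5.2 [-2.4700e-02  4.2000e-03  1.2690e-01  4.9284e+00] [-0.3  0.2  0.7]
[[-0.029, 0.004, 0.126, 5.88], [-0.033, 0.004, 0.126, 7.12], [-0.036, 0.004, 0.125, 8.38], [-0.04, 0.004, 0.124, 9.64], [-0.043, 0.004, 0.123, 10.9]]
[-0.037, 0.0, 0.002, -0.0, 0.005, 0.001]
[-0.075, 0.0, 0.004, -0.0, 0.012, 0.001]
[-0.114, 0.0, 0.007, -0.0, 0.019, 0.001]
[-0.153, -0.0, 0.012, -0.0, 0.026, 0.001]
[-0.191, -0.0, 0.017, -0.0, 0.033, 0.001]
25 [[245.0, 227.0], [361.0, 140.0], [182.0, 203.0], [295.0, 120.0], [353.0, 477.0], [457.0, 390.0]]
33 [[213.0, 206.0], [328.0, 122.0], [158.0, 196.0], [270.0, 114.0], [348.0, 466.0], [452.0, 379.0]]
42 [[180.0, 190.0], [295.0, 107.0], [135.0, 194.0], [246.0, 114.0], [340.0, 453.0], [445.0, 366.0]]
```

View pics/s3.png

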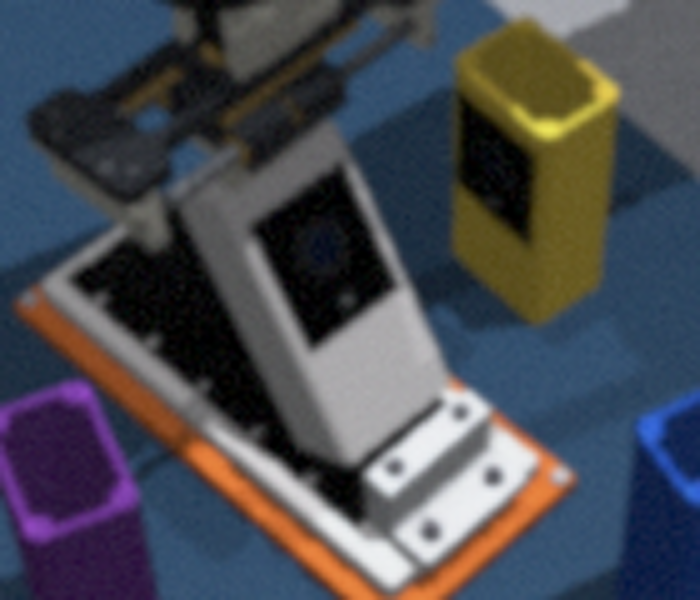

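The front top corners at about (212,210) and (328,128) put the lean at about 32°. The foot edge at about (345,464) shows the heel hasn't moved. Everything is on plan.

Emit:
{"api": "arm_command", "payload": {
  "increments": [
    [-0.037, 0, 0.002, 0, 0.006, 0],
    [-0.075, 0, 0.004, 0, 0.012, 0],
    [-0.114, 0, 0.007, 0, 0.019, 0],
    [-0.153, 0, 0.012, 0, 0.026, 0],
    [-0.191, 0, 0.017, 0, 0.033, 0]
  ]
}}

```text
t: 5.88
tool_pos: [0.5737, -0.0804, 0.3055]
orientation: [-2.003, -2.226, -0.191]
force: [0.0, 0.2, -0.7]
opening: 0.0002
gripper_force: 0.1
```

```bash
python3 seg.py 42 51
```

```text
5.875 [-4.33000e-02  4.10000e-03  1.22900e-01  1.08857e+01] [ 0.   0.2 -0.7]
[[-0.047, 0.004, 0.122, 12.16], [-0.05, 0.004, 0.12, 13.44], [-0.054, 0.004, 0.119, 14.76], [-0.057, 0.004, 0.117, 16.08], [-0.06, 0.004, 0.115, 17.4]]
[-0.039, -0.0, 0.002, -0.0, 0.007, 0.001]
[-0.078, -0.001, 0.007, -0.0, 0.014, 0.001]
[-0.118, -0.001, 0.013, -0.0, 0.022, 0.001]
[-0.157, -0.001, 0.021, -0.0, 0.029, 0.001]
[-0.196, -0.001, 0.03, -0.0, 0.036, 0.001]
```

Emit:
{"api": "arm_command", "payload": {
  "increments": [
    [-0.039, 0, 0.002, 0, 0.007, 0],
    [-0.078, 0, 0.007, 0, 0.014, 0],
    [-0.118, 0, 0.013, 0, 0.022, 0],
    [-0.157, 0, 0.021, 0, 0.029, 0],
    [-0.196, 0, 0.03, 0, 0.036, 0]
  ]
}}

```text
t: 6.5
tool_pos: [0.5777, -0.1175, 0.2922]
orientation: [-1.941, -2.157, -0.296]
force: [-0.0, -0.5, -1.1]
opening: 0.0002
gripper_force: 0.2
```

```bash
python3 seg.py 51 60
```

```text
6.5 [-6.03000e-02  4.00000e-03  1.14700e-01  1.73617e+01] [-0.  -0.5 -1.1]
[[-0.063, 0.004, 0.113, 18.72], [-0.067, 0.004, 0.111, 20.04], [-0.07, 0.004, 0.108, 21.36], [-0.073, 0.004, 0.106, 22.68], [-0.076, 0.004, 0.103, 24.0]]
[-0.04, -0.001, 0.005, -0.0, 0.008, 0.001]
[-0.08, -0.002, 0.011, -0.0, 0.015, 0.001]
[-0.119, -0.002, 0.019, -0.0, 0.022, 0.001]
[-0.159, -0.002, 0.028, -0.0, 0.03, 0.001]
[-0.198, -0.002, 0.037, -0.001, 0.037, 0.001]
```

Emit:
{"api": "arm_command", "payload": {
  "increments": [
    [-0.04, 0, 0.005, 0, 0.008, 0],
    [-0.08, 0, 0.011, 0, 0.015, 0],
    [-0.119, 0, 0.019, 0, 0.022, 0],
    [-0.159, 0, 0.028, 0, 0.03, 0],
    [-0.198, 0, 0.037, 0, 0.037, 0]
  ]
}}

```text
t: 7.12
tool_pos: [0.5814, -0.1528, 0.2733]
orientation: [-1.874, -2.084, -0.399]
force: [0.3, -0.8, -0.6]
opening: 0.0008
gripper_force: 0.2
```

```bash
python3 seg.py 60 69; python3 - <<'E'
from h import *
from plant import *
c=read_camera("scene");cv2.imwrite("pics/s4.png",cv2.resize(c["image"][170:290,220:360,::-1],None,fx=5,fy=5,interpolation=cv2.INTER_CUBIC))
K=[c["fx"],c["fy"],c["cx"],c["cy"]]
for th in(52,60):
    t=np.radians(th);v=np.cos(t)*ex+np.sin(t)*ez;u=-np.sin(t)*ex+np.cos(t)*ez;H=O+.021*ex+.03*ez
    P=[H+a*v+h*u+(.004+b)*ey for a,h in((.05,.15),(0,0.15),(.05,0)) for b in(-.036,.036)];print(th,np.round((proj(K,c["T"],P)-[220,170])*5).tolist())
E
```

```text
7.125 [-7.56000e-02  4.00000e-03  1.03400e-01  2.40314e+01] [ 0.3 -0.8 -0.6]
[[-0.078, 0.004, 0.101, 25.56], [-0.081, 0.004, 0.098, 27.12], [-0.083, 0.004, 0.095, 28.68], [-0.086, 0.004, 0.092, 30.24], [-0.088, 0.004, 0.089, 31.8]]
[-0.043, -0.002, 0.007, -0.001, 0.008, 0.001]
[-0.085, -0.002, 0.016, -0.001, 0.017, 0.001]
[-0.128, -0.002, 0.025, -0.001, 0.026, 0.001]
[-0.17, -0.003, 0.036, -0.001, 0.034, 0.001]
[-0.212, -0.003, 0.049, -0.001, 0.043, 0.001]
52 [[249.0, 181.0], [362.0, 100.0], [216.0, 200.0], [325.0, 122.0], [431.0, 438.0], [536.0, 352.0]]
60 [[227.0, 180.0], [339.0, 100.0], [204.0, 210.0], [312.0, 133.0], [422.0, 427.0], [528.0, 341.0]]
```

View pics/s4.png

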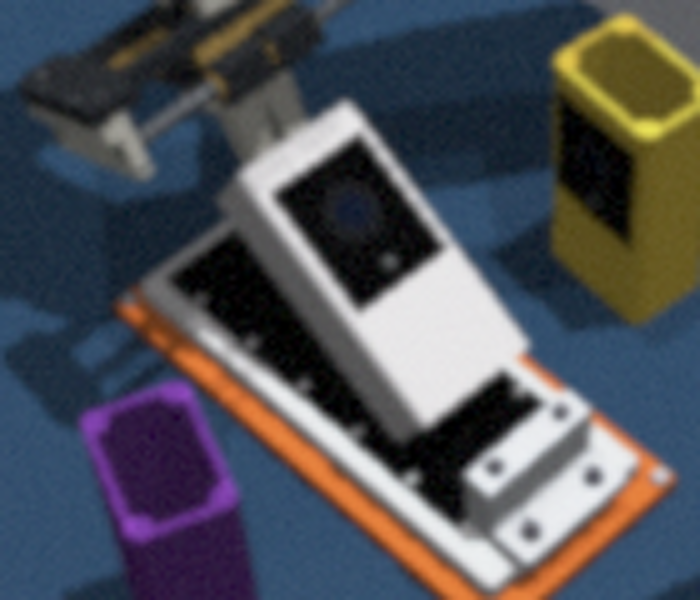

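The front top corners at (240,182) and (347,102) and the foot at (425,430) put the lean at about 57°, with the shell square and the heel still in place. I'll continue.

Emit:
{"api": "arm_command", "payload": {
  "increments": [
    [-0.043, 0, 0.007, 0, 0.008, 0],
    [-0.085, 0, 0.016, 0, 0.017, 0],
    [-0.128, 0, 0.025, 0, 0.026, 0],
    [-0.17, 0, 0.036, 0, 0.034, 0],
    [-0.212, 0, 0.049, 0, 0.043, 0]
  ]
}}

```text
t: 7.8
tool_pos: [0.5851, -0.1874, 0.247]
orientation: [-1.795, -1.995, -0.511]
force: [-0.5, -0.1, -0.1]
opening: 0.0005
gripper_force: 0.3
```

```bash
python3 seg.py 69 78
```

```text
7.8 [-8.81000e-02  3.90000e-03  8.89000e-02  3.17865e+01] [-0.5 -0.1 -0.1]
[[-0.09, 0.004, 0.086, 33.36], [-0.092, 0.004, 0.083, 34.92], [-0.094, 0.004, 0.079, 36.48], [-0.096, 0.004, 0.076, 38.04], [-0.098, 0.004, 0.073, 39.6]]
[-0.042, -0.003, 0.008, -0.001, 0.009, 0.001]
[-0.085, -0.003, 0.017, -0.001, 0.017, 0.001]
[-0.128, -0.003, 0.027, -0.001, 0.026, 0.001]
[-0.17, -0.003, 0.038, -0.001, 0.035, 0.001]
[-0.212, -0.003, 0.051, -0.001, 0.043, 0.001]
```

Emit:
{"api": "arm_command", "payload": {
  "increments": [
    [-0.042, 0, 0.008, 0, 0.009, 0],
    [-0.085, 0, 0.017, 0, 0.017, 0],
    [-0.128, 0, 0.027, 0, 0.026, 0],
    [-0.17, 0, 0.038, 0, 0.035, 0],
    [-0.212, 0, 0.051, 0, 0.043, 0]
  ]
}}

```text
t: 8.43
tool_pos: [0.5883, -0.2179, 0.2161]
orientation: [-1.712, -1.904, -0.615]
force: [-0.3, -0.6, 0.2]
opening: 0.0002
gripper_force: 0.3
```

```bash
python3 seg.py 78 87
```

```text
8.425 [-9.84000e-02  3.80000e-03  7.26000e-02  3.95217e+01] [-0.3 -0.6  0.2]
[[-0.1, 0.004, 0.069, 41.16], [-0.102, 0.004, 0.066, 42.72], [-0.103, 0.004, 0.062, 44.28], [-0.105, 0.004, 0.058, 45.84], [-0.106, 0.004, 0.055, 47.4]]
[-0.043, -0.004, 0.008, -0.001, 0.009, 0.001]
[-0.086, -0.004, 0.018, -0.001, 0.018, 0.001]
[-0.129, -0.004, 0.029, -0.001, 0.026, 0.001]
[-0.171, -0.004, 0.041, -0.001, 0.035, 0.001]
[-0.213, -0.004, 0.054, -0.001, 0.044, 0.001]
```

Emit:
{"api": "arm_command", "payload": {
  "increments": [
    [-0.043, 0, 0.008, 0, 0.009, 0],
    [-0.086, 0, 0.018, 0, 0.018, 0],
    [-0.129, 0, 0.029, 0, 0.026, 0],
    [-0.171, 0, 0.041, 0, 0.035, 0],
    [-0.213, 0, 0.054, 0, 0.044, 0]
  ]
}}

```text
t: 9.05
tool_pos: [0.5911, -0.2437, 0.1807]
orientation: [-1.626, -1.808, -0.715]
force: [-0.5, -0.5, -1.1]
opening: 0.0006
gripper_force: 0.3
```

```bash
python3 seg.py 87 93; python3 - <<'E'
from h import *
from plant import *
c=read_camera("scene");cv2.imwrite("pics/s5.png",cv2.resize(c["image"][170:290,220:360,::-1],None,fx=5,fy=5,interpolation=cv2.INTER_CUBIC))
K=[c["fx"],c["fy"],c["cx"],c["cy"]]
for th in(82,90):
    t=np.radians(th);v=np.cos(t)*ex+np.sin(t)*ez;u=-np.sin(t)*ex+np.cos(t)*ez;H=O+.021*ex+.03*ez
    P=[H+a*v+h*u+(.004+b)*ey for a,h in((.05,.15),(0,0.15),(.05,0)) for b in(-.036,.036)];print(th,np.round((proj(K,c["T"],P)-[220,170])*5).tolist())
E
```

```text
9.05 [-1.05700e-01  3.80000e-03  5.49000e-02  4.74489e+01] [-0.5 -0.5 -1.1]
[[-0.107, 0.004, 0.052, 48.44], [-0.107, 0.004, 0.05, 49.48], [-0.108, 0.004, 0.047, 50.6], [-0.108, 0.004, 0.044, 51.8], [-0.109, 0.004, 0.042, 53.0]]
[-0.029, -0.004, 0.006, -0.001, 0.006, 0.001]
[-0.058, -0.004, 0.012, -0.001, 0.011, 0.001]
[-0.088, -0.004, 0.019, -0.001, 0.018, 0.001]
[-0.118, -0.004, 0.029, -0.001, 0.024, 0.001]
[-0.148, -0.005, 0.038, -0.001, 0.031, 0.001]
82 [[190.0, 203.0], [298.0, 127.0], [194.0, 257.0], [297.0, 182.0], [396.0, 398.0], [502.0, 313.0]]
90 [[185.0, 220.0], [290.0, 145.0], [197.0, 281.0], [299.0, 206.0], [386.0, 389.0], [492.0, 304.0]]
```

View pics/s5.png

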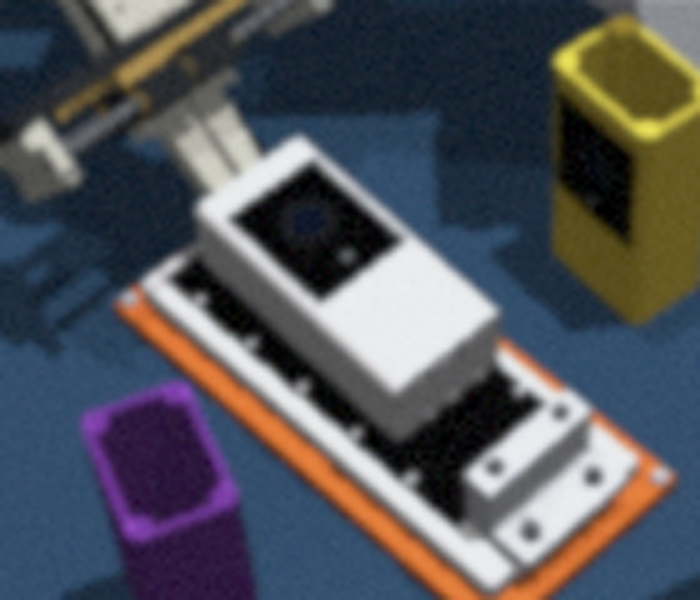

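The front top corners at (200,210) and (302,138) put the shell at about 84–86°, nearly flat. I'll finish lowering.

Emit:
{"api": "arm_command", "payload": {
  "increments": [
    [-0.029, 0, 0.006, 0, 0.006, 0],
    [-0.058, 0, 0.012, 0, 0.011, 0],
    [-0.088, 0, 0.019, 0, 0.018, 0],
    [-0.118, 0, 0.029, 0, 0.024, 0],
    [-0.148, 0, 0.038, 0, 0.031, 0]
  ]
}}

```text
t: 9.72
tool_pos: [0.5926, -0.2579, 0.1539]
orientation: [-1.564, -1.739, -0.78]
force: [0.3, 0.5, 0.1]
opening: 0.0007
gripper_force: 0.0
```

```bash
python3 - <<'E'
from h import *
from plant import *
s=read_state();t0=tip(s);print(s["t"],t0,s["force"])
x=t0[0];rows(s,[(x-.006,.004,.0415,53),(x-.015,.004,.042,53),(x-.03,.004,.044,50),(x-.045,.004,.05,46),(x-.06,.004,.055,42)])
c=read_camera("scene");cv2.imwrite("pics/s6.png",cv2.resize(c["image"][170:290,220:360,::-1],None,fx=5,fy=5,interpolation=cv2.INTER_CUBIC))
E
```

```text
9.725 [-1.08500e-01  3.70000e-03  4.20000e-02  5.29997e+01] [0.27086928 0.46793381 0.10305242]
[-0.02, -0.005, -0.022, -0.001, 0.0, 0.001]
[-0.045, -0.005, -0.06, -0.001, 0.0, 0.001]
[-0.034, -0.005, -0.125, -0.001, -0.017, 0.001]
[0.01, -0.005, -0.197, -0.001, -0.039, 0.001]
[0.049, -0.006, -0.262, -0.001, -0.061, 0.001]
```

View pics/s6.png

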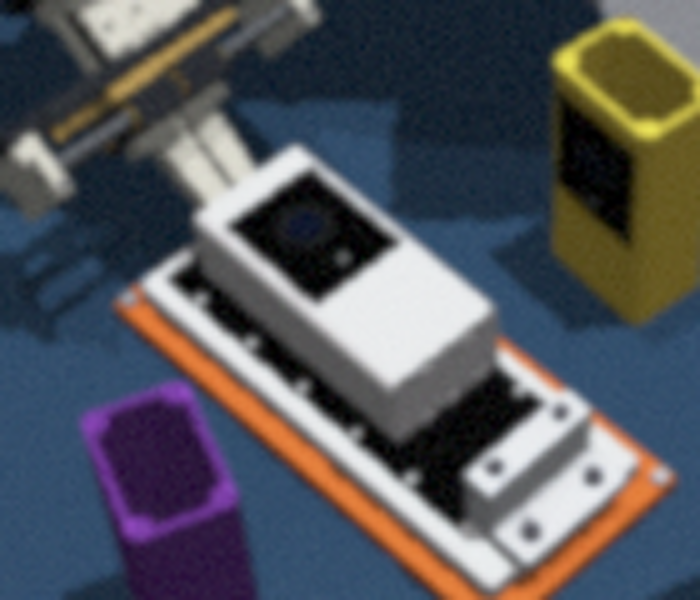

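The shell lies flat: corners at (197,215), (298,145), (390,390), (495,305), and the force is zero. I'll withdraw horizontally, then up.

```bash
python3 - <<'E'
from h import *
from plant import *
s=read_state();x=tip(s)[0]
rows(s,[(x-.01,.004,.0415,53),(x-.025,.004,.0415,53),(x-.045,.004,.0425,53),(x-.06,.004,.06,50),(x-.065,.004,.08,44)])
E
```

```text
[-0.027, -0.003, -0.041, -0.001, -0.001, 0.001]
[-0.072, -0.003, -0.101, -0.001, -0.001, 0.001]
[-0.129, -0.003, -0.184, -0.001, -0.001, 0.001]
[-0.055, -0.004, -0.295, -0.001, -0.017, 0.001]
[0.107, -0.004, -0.365, -0.001, -0.051, 0.001]
```

Emit:
{"api": "arm_command", "payload": {
  "increments": [
    [-0.027, 0, -0.041, 0, 0, 0],
    [-0.072, 0, -0.101, 0, 0, 0],
    [-0.129, 0, -0.184, 0, 0, 0],
    [-0.055, 0, -0.295, 0, -0.017, 0],
    [0.107, 0, -0.365, 0, -0.051, 0]
  ]
}}

```text
t: 10.4
tool_pos: [0.5967, -0.3052, 0.2144]
orientation: [-1.671, -1.851, -0.667]
force: [0.5, 0.7, 0.2]
opening: 0.0007
gripper_force: 0.0
```

```bash
python3 - <<'E'
from h import *
from plant import *
s=read_state();t=tip(s);print(t,s["force"])
rows(s,[(-.173,.004,.09,36),(-.17,.004,.09,27),(-.165,.004,.08,18),(-.16,.004,.065,9),(-.16,.004,.042,0)])
c=read_camera("top");K=[c["fx"],c["fy"],c["cx"],c["cy"]]
u0,v0=300,190
cv2.imwrite("pics/t7.png",cv2.resize(c["image"][190:280,295:435,::-1],None,fx=5,fy=5,interpolation=cv2.INTER_CUBIC))
np.savez("top1.npz",K=K,T=c["T"])
P=[O+a*ex+(.004+b)*ey+.08*ez for a in(.021,-.129) for b in(-.036,.036)];print(np.round((proj(K,c["T"],P)-[295,190])*5).tolist())
E
```

```text
[-1.76000e-01  4.30000e-03  7.98000e-02  4.36546e+01] [0.51614366 0.70596308 0.18706035]
[0.17, -0.001, -0.018, -0.001, -0.043, 0.0]
[0.323, -0.001, 0.023, -0.001, -0.093, 0.0]
[0.443, -0.001, 0.129, -0.001, -0.143, 0.0]
[0.536, -0.0, 0.274, -0.001, -0.193, 0.0]
[0.569, 0.0, 0.449, -0.001, -0.243, 0.0]
[[234.0, 135.0], [249.0, 304.0], [586.0, 105.0], [603.0, 274.0]]
```

View pics/t7.png

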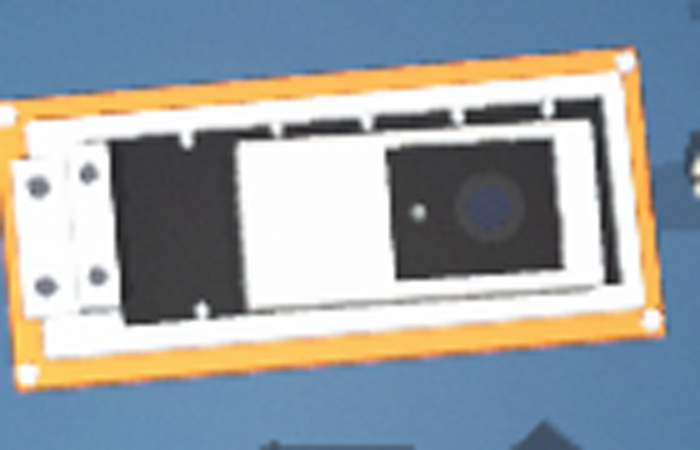

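The shell's foot edge runs (237,142) to (247,310) and its mouth edge (590,118) to (603,288). That gives heel x of about 0.021, y of about 7 mm and yaw of about 1°. I'll set up to push with vertical, slightly spread fingers.

Emit:
{"api": "arm_command", "payload": {
  "increments": [
    [0.17, 0, -0.018, 0, -0.043, 0],
    [0.323, 0, 0.023, 0, -0.093, 0],
    [0.443, 0, 0.129, 0, -0.143, 0],
    [0.536, -0.008, 0.274, 0, -0.193, 0],
    [0.569, -0.015, 0.449, 0, -0.243, 0]
  ],
  "fingers": 0.35
}}

```text
t: 11.08
tool_pos: [0.5802, -0.1597, 0.2315]
orientation: [2.096, 2.329, -0.001]
force: [-1.6, -0.1, -0.5]
opening: 0.0303
gripper_force: 0.0
```

```bash
python3 - <<'E'
from h import *
from plant import *
s=read_state();t=tip(s);print(t,s["force"],s["opening"])
rows(s,[(x,.007,.041,0) for x in(-.155,-.148,-.141,-.136,-.132)])
E
```

```text
[-0.1593  0.0046  0.0455 -0.3746] [-1.61048359 -0.07381314 -0.52649336] 0.03034924449721974
[0.015, -0.007, 0.023, 0.002, 0.002, 0.001]
[0.05, -0.007, 0.022, 0.002, 0.002, 0.001]
[0.085, -0.007, 0.022, 0.002, 0.002, 0.001]
[0.11, -0.007, 0.022, 0.002, 0.002, 0.001]
[0.13, -0.007, 0.022, 0.002, 0.002, 0.001]
```

Emit:
{"api": "arm_command", "payload": {
  "increments": [
    [0.02, -0.005, 0.005, 0, 0, 0],
    [0.05, -0.005, 0.005, 0, 0, 0],
    [0.085, -0.005, 0.005, 0, 0, 0],
    [0.11, -0.005, 0.005, 0, 0, 0],
    [0.13, -0.005, 0.005, 0, 0, 0]
  ]
}}

```text
t: 11.7
tool_pos: [0.5758, -0.1346, 0.2287]
orientation: [2.101, 2.334, 0.001]
force: [-0.1, -1.4, 0.8]
opening: 0.0301
gripper_force: 0.8
```

```bash
python3 - <<'E'
from h import *
from plant import *
s=read_state();t=tip(s);print(t,s["force"],s["opening"])
rows(s,[(x,.007,.041,0) for x in(-.13,-.125,-.12,-.114,-.108)])
E
```

```text
[-0.1327  0.0072  0.0427 -0.021 ] [-0.07991091 -1.40501851  0.84526125] 0.030062081360559684
[0.013, 0.002, 0.008, 0.0, 0.0, 0.001]
[0.038, 0.002, 0.008, 0.0, 0.0, 0.001]
[0.063, 0.002, 0.008, 0.0, 0.0, 0.001]
[0.093, 0.002, 0.008, 0.0, 0.0, 0.001]
[0.123, 0.002, 0.008, 0.0, 0.0, 0.001]
```

Emit:
{"api": "arm_command", "payload": {
  "increments": [
    [0.03, 0, 0, 0, 0, 0],
    [0.07, 0, 0, 0, 0, 0],
    [0.11, 0, 0, 0, 0, 0],
    [0.15, 0, 0, 0, 0, 0],
    [0.19, 0, 0, 0, 0, 0]
  ]
}}

```text
t: 12.32
tool_pos: [0.5713, -0.0955, 0.2281]
orientation: [-2.101, -2.336, 0.0]
force: [0.4, -1.7, 1.6]
opening: 0.0302
gripper_force: 0.9
```

Emit:
{"api": "arm_command", "payload": {
  "increments": [
    [0.01, 0, 0, 0, 0, 0],
    [0.02, 0, 0, 0, 0, 0],
    [0.03, 0, 0, 0, 0, 0],
    [0.035, 0, 0, 0, 0, 0],
    [0.04, 0, 0, 0, 0, 0]
  ]
}}

```text
t: 12.95
tool_pos: [0.5705, -0.0882, 0.228]
orientation: [-2.101, -2.335, 0.0]
force: [-0.1, -0.8, 0.0]
opening: 0.0303
gripper_force: 0.6
```

```bash
python3 - <<'E'
from h import *
from plant import *
s=read_state();t=tip(s);print(t,s["force"],s["opening"])
E
```

```text
[-0.0859  0.0079  0.042   0.0056] [-0.06113687 -0.83553716  0.0057684 ] 0.030319058849741096
```

Emit:
{"api": "arm_command", "payload": {
  "increments": [
    [0.004, 0, 0, 0, 0, 0],
    [0.008, 0, 0, 0, 0, 0],
    [0.012, 0, 0, 0, 0, 0],
    [0.016, 0, 0, 0, 0, 0],
    [0.016, 0, 0, 0, 0, 0]
  ]
}}

```text
t: 13.58
tool_pos: [0.5702, -0.0853, 0.2281]
orientation: [2.101, 2.335, -0.001]
force: [0.6, -4.9, 0.1]
opening: 0.0301
gripper_force: 2.4
```

Emit:
{"api": "arm_command", "payload": {
  "increments": [
    [0.003, 0, 0, 0, 0, 0],
    [0.006, 0, 0, 0, 0, 0],
    [0.008, 0, 0, 0, 0, 0],
    [0.01, 0, 0, 0, 0, 0],
    [0.01, 0, 0, 0, 0, 0]
  ]
}}

```text
t: 14.2
tool_pos: [0.57, -0.0848, 0.2285]
orientation: [2.1, 2.333, -0.004]
force: [-1.3, -13.7, 0.2]
opening: 0.0303
gripper_force: 6.5
```

That is firm contact with the stop at 14 N. I'll back off straight, then rise and look.

Emit:
{"api": "arm_command", "payload": {
  "increments": [
    [-0.03, 0, 0, 0, 0, 0],
    [-0.12, 0, 0, 0, 0, 0],
    [-0.25, 0, 0, 0, 0, 0],
    [-0.35, 0, -0.2, 0, 0, 0],
    [-0.35, 0, -0.5, 0, 0, 0]
  ]
}}

```text
t: 14.82
tool_pos: [0.5764, -0.1544, 0.3266]
orientation: [-2.1, -2.33, 0.003]
force: [0.0, -0.1, 0.9]
opening: 0.0302
gripper_force: 0.0
```

Emit:
{"api": "arm_command", "payload": {
  "increments": [
    [-0.2, 0, -0.2, 0, 0, 0],
    [-0.4, 0, -0.3, 0, 0, 0],
    [-0.6, 0, -0.3, 0, 0, 0],
    [-0.6, 0, -0.3, 0, 0, 0],
    [-0.6, 0, -0.3, 0, 0, 0]
  ]
}}

```text
t: 15.45
tool_pos: [0.5898, -0.2721, 0.3874]
orientation: [-2.101, -2.334, -0.001]
force: [-0.8, 0.3, -0.4]
opening: 0.0299
gripper_force: 0.0
```

```bash
python3 - <<'E'
from h import *
from plant import *
s=read_state();print(s["t"],tip(s),s["force"])
c=read_camera("top");K=[c["fx"],c["fy"],c["cx"],c["cy"]]
cv2.imwrite("pics/t8.png",cv2.resize(c["image"][190:280,285:435,::-1],None,fx=5,fy=5,interpolation=cv2.INTER_CUBIC))
P=[O+a*ex+(.006+b)*ey+.08*ez for a in(.075,-.075) for b in(-.036,.036)];print(np.round((proj(K,c["T"],P)-[285,190])*5).tolist())
E
```

```text
15.45 [-0.2706  0.0074  0.2014  0.0721] [-0.8040399   0.29309994 -0.37440048]
[[158.0, 150.0], [172.0, 319.0], [510.0, 121.0], [526.0, 289.0]]
```

View pics/t8.png

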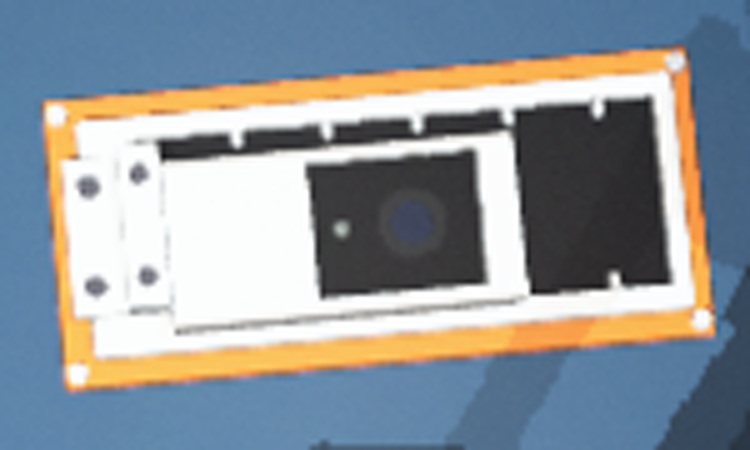

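The shell is flush and square against the stop: foot edge (160,160) to (175,330), mouth edge (515,132) to (528,300), about 10 mm off the middle line and within limits. I'll hand it in.

```bash
python3 -c "
from plant import *
print(close_job())"
```

```text
the job is handed in; nothing more can be done
None
```

The job is handed in (no verdict came back): the shell was tipped back, eased down and pushed home, and the last image shows it lying flat on its back, lens up, flush and square against the stop, about 10 mm off the nest's middle line.

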